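# Stack phone frames square on the sloping stand

### The arm

A 6-joint arm with a two-finger parallel gripper is mounted at the origin on a cart in front of the work surface, level with it; the furniture and walls round the work are solid. World frame = base frame: x ahead of the robot, y to its left, z up, the work surface at z = 0. Lengths are in mm, angles in rad, forces in N, time in s.
With the tool pointing down it reaches from about 350 to 975 mm from the base axis. Payload 7.1 kg.
Tool frame: the origin (TCP) lies at the centre of the arm's flange, where the gripper is bolted on; the fingertips stand 182 mm ahead of it and the grasp point (between the pads) lies 163 mm ahead of it; z points along the fingers, y is the line along which they close (so a half turn about z gives the same grasp; the last joint's range is limited). The gripper opens to 88 mm and grips with 3 to 60 N. Pads are 20 mm wide; open, the fingers measure 115 mm over their backs; the gripper's body (75 mm by 178 mm) begins 61 mm behind the grasp point.
Start: joints at [-1.186, 0.423, 1.63, -0, 1.089, -0.019], TCP at [245.588, -574.711, 404.675] pointing down, gripper open.
Joint ranges: [-3, 3], [-0.9, 2.11], [0.09, 2.58], [-1.31, 4.45], [0.11, 2.69], [-2.54, 2.54]. Speed limits (rad/s): [2.39, 2.39, 3.01, 3.14, 3.14, 3.14].

### API

Orientations are given as a rotation vector (axis times angle).
In Python, from workcell import readout, get_image, ctrl gives the robot as it stands.
- The arm moves only by the tool step_arm, never from a script. Its argument "targets" is a list that holds one entry, the list of rows, each a list of 7 numbers: the shift along the world's x, y, z as a fraction of full scale, then the turn, a rotation vector about the world's x, y, z as a fraction of full scale, then the opening, from 0 (shut) to 1 (fully open). In form: [[[dx, dy, dz, wx, wy, wz, claw], ...]]. A call has exactly 5 rows; each row shifts and turns the commanded pose from where the row before left it; what a row does not reach is not made up. Full scale, the value 1, is 0.05 m for a shift and 4 degrees for a turn. A row lasts 1/8 s, in which the tool goes at most 62.5 mm and 10.7 degrees, less where a joint would pass 70% of its speed; a pose out of reach is approached as far as the arm can. A call with a number of a shift or a turn outside -1 to 1 is refused whole. A call with a gripper value outside its range is refused whole. The fingers move at their own pace and stop on an object; the grip force is fixed at half the most. Time passes only in rows, so rows that do not move let the fingers close, or fill a call up. It gives the time, the measured TCP pose, the force, the opening and the grip force at its end, in the units of the state.
- readout.get_obs(): the state, without advancing time (a new reading comes with each control period).
- get_image(name): name is "side" or "top" or "wrist"; returns a dict with "pixels" (420x560x3 uint8, red, green, blue), "intrinsics" (3x3 intrinsics, pixels), "extrinsics" (4x4, takes a point from world to camera coordinates). Camera axes: x right, y down, z forward; pixel columns grow to the right and rows downward; lengths in mm; the calibration is good to about 2 mm. A picture is of the moment at which its call begins. There is no depth.
- ctrl.close_job(): hands the job in; it is judged then, once.
The state is a dict: "t": time; "qpos": joint angles; "qvel": joint speeds; "joint_torque": joint torques, N m; "ee_pos": TCP position; "orientation": TCP orientation; "ft_force": force on the tool from outside, world axes, zero at the start; "moment": the same for the moment, N m; "width": finger opening in mm; "grasp_force": force on a finger pad.
Only numpy, scipy, OpenCV 4.12 (cv2) and the standard library are available. Lean on these libraries where they do the work, as an engineer would, in place of code of your own. Each camera call takes 0.05 s, during which the arm holds its last target. There are 200 camera calls.

### The job

Stack the two loose phone frames, one after the other in either order, on top of the frame that already lies on the sloping stand. Lay each one flat and lengthwise up the slope and push it firmly, but not hard, home into the corner so that you feel it press on the blue stops, and do this with the first before adding the second. At the end the three frames must form one square pile, flush against the low stop and the side fence, and nothing else on the desk may be disturbed.

Things in the scene. Friction and masses are not known exactly. Their poses are not given: they have to be found in the camera images.
- stand: fixed sloping stacking stand, foot plate 165 mm (x) by 104 mm (y) on the desk, about 0.15 m high in all. Its aluminium floor with a dark rubber lining rises at 23 degrees along the stand's +x (the low end is at -x); frames do not slide home on it by themselves. Origin at the centre of the underside of the foot plate, z up. The corner of the stops (stops) lies 66 mm above the desk. It stands in a different place and yaw each time.
- stops: blue stops fixed to the stand. Origin: inner corner on the floor where low stop and side fence meet; x up the slope along the fence, y left along the low stop (the pile lies at negative y), z square out of the floor, 23 degrees off vertical. A frame that is home has its origin at x 68, y -31 mm. Rigid: press with 4 to 12 N (under 2 N does not count, over 40 N fails).
- low_stop (a point): inner face of the low stop, on the floor, beside the middle of the pile; axes as stops. A wall across the low end: inner face at x = 0 of stops, y from 4 to -72 mm, 36 mm high above the floor.
- side_fence (a point): middle of the open gap of the side fence, on the floor; axes as stops. The fence is two posts at x = 4 to 34 mm and 102 to 132 mm of stops, inner faces at y = 0, 36 mm high; the 68 mm gap between them leaves room for a finger beside a frame. The floor's other two sides are open (it ends at x = 144, y = -80 mm).
- frame_base: identical stripped phone chassis, a rigid dark flat frame 62 mm (its x) by 135 mm (its y), 8.5 mm thick as it stacks (a few details stand up to 10 mm), 0.1 kg; origin at the centre of its underside, z out of its upper face. This one already lies loose on the stand, home in the corner; the pile grows by 8.5 mm a frame.
- frame_left: identical stripped phone chassis, a rigid dark flat frame 62 mm (its x) by 135 mm (its y), 8.5 mm thick as it stacks (a few details stand up to 10 mm), 0.1 kg; origin at the centre of its underside, z out of its upper face. Lies on the desk to the left of the stand, long side roughly across the robot's view.
- frame_right: identical stripped phone chassis, a rigid dark flat frame 62 mm (its x) by 135 mm (its y), 8.5 mm thick as it stacks (a few details stand up to 10 mm), 0.1 kg; origin at the centre of its underside, z out of its upper face. Lies on the desk to the right of the stand, long side roughly across the robot's view.
- jar: bystander, leave alone: teal jar with ribbed lid, 55 mm across, 58 mm high, origin under its centre
- tin: bystander, leave alone: small round yellow tin, 55 mm across, 22 mm high, origin under its centre
- tape: bystander, leave alone: grey roll of tape lying flat, 96 mm across, 12 mm high, origin under its centre
- timer: bystander, leave alone: small grey digital timer, 42 x 62 x 17 mm, origin under its centre
- flux: bystander, leave alone: white tube with red cap lying down, 92 x 30 x 21 mm, origin under its centre
- cutters: bystander, leave alone: orange-handled side cutters lying flat, 117 x 49 x 12 mm, origin under its centre
Mind the look-alikes: they are no part of the job. Leave any turquoise look-alike of the frame_left alone. Leave any purple look-alike of the frame_right alone.

How it is judged:
By the outcome, as a careful person would: the job done as asked, in the order asked, and still so for the second after the job is handed in, with the robot touching nothing.
It also fails if it takes over 61 s, if anything falls off the work surface, if the arm or the gripper's body presses on something with over 40 N, if the wrist force passes 120 N, or if a joint passes its speed limit or range.

## Working session

There is one attempt and no reset: what is moved stays moved. The work goes in short steps, Python scripts to look and compute and a tool call to move; the robot and the scene stay as the last step left them, time stands still between calls to the robot, and variables do not carry over. Pictures are saved under pics/ and viewed, at most 10 in all, crops included, and the job is handed in when it is done.

Besides the shell and the picture viewer there is one more tool, called as name(argument=value, ...) on one line, values as JSON. step_arm: Moves the arm, as the interface text tells. Shift numbers are shares of 0.05 m and turn numbers shares of 4 degrees, none past 1 either way. Its arguments: {"type":"object","properties":{"targets":{"type":"array"}},"required":["targets"]}

```bash
ls; mkdir -p pics; python3 - <<'E'
from workcell import readout, get_image, ctrl
import cv2, numpy as np, pickle
o=readout.get_obs(); print(o)
d={n:get_image(n) for n in ("top","side")}
pickle.dump(d,open('im0.pkl','wb'))
for n in d:
    cv2.imwrite(f'pics/{n}0.png',d[n]["pixels"][:,:,::-1]); print(n,np.round(d[n]["intrinsics"],1).tolist(),np.round(d[n]["extrinsics"],3).tolist())
E
```

```text
pics
{'t': 0.0, 'qpos': array([-1.18598499e+00,  4.23839855e-01,  1.63069577e+00, -7.98410560e-06,
        1.08860434e+00, -1.90091348e-02]), 'qvel': array([-0.00120702, -0.00026475,  0.00010611,  0.00121381, -0.00144529,
        0.00036471]), 'joint_torque': array([ 1.81372554e-03, -5.44610596e+01, -2.73670167e+01,  6.44923886e-02,
        2.28003185e-02, -1.09407472e-04]), 'ee_pos': array([ 245.49538074, -574.45939864,  403.89983443]), 'orientation': array([-3.07628156e+00, -6.29719360e-01,  4.52771054e-04]), 'ft_force': array([0.74108012, 0.13768526, 0.07214167]), 'moment': array([-0.02473065,  0.00715707,  0.00230157]), 'grasp_force': 0.0, 'width': 87.70790287761095}
top [[473.2, 0.0, 283.3], [0.0, 473.2, 211.4], [0.0, 0.0, 1.0]] [[0.019, -1.0, 0.002, -56.98], [-0.999, -0.019, -0.031, 503.6], [0.031, -0.001, -1.0, 1403.873], [0.0, 0.0, 0.0, 1.0]]
side [[403.3, 0.0, 285.8], [0.0, 403.3, 208.1], [0.0, 0.0, 1.0]] [[-0.966, -0.259, -0.015, 499.886], [-0.113, 0.471, -0.875, 139.814], [0.234, -0.843, -0.484, 1144.439], [0.0, 0.0, 0.0, 1.0]]
```

View pics/top0.png

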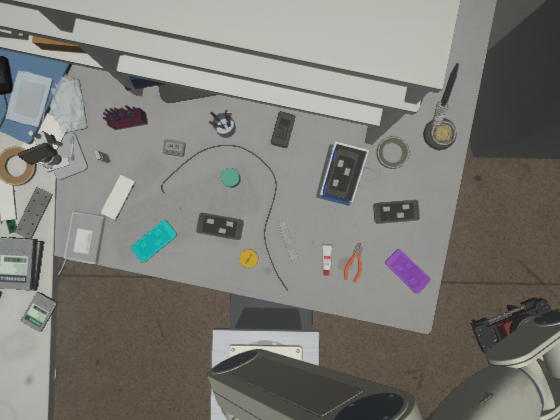

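View pics/side0.png

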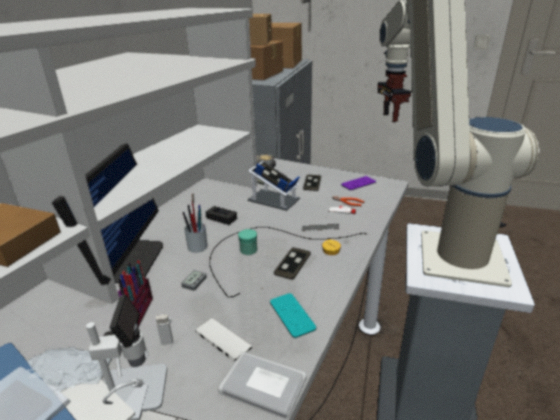

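Top view: dark frames at (220,226) (left of the stand) and (396,211) (right of the stand), and the stand with the base frame at (345,172). The look-alikes are turquoise (154,241) and purple (408,271). The two dark ones fit the description: same dark colour, about 45 px ≈ 135 mm long, and on either side of the stand. The dark object at (283,128) is too short. I'll confirm in an enlarged crop.

```bash
cat > h.py <<'E'
import numpy as np, cv2, pickle
from scipy.spatial.transform import Rotation as R
def back(im,uv,z):
    K,E=im["intrinsics"],im["extrinsics"]; uv=np.atleast_2d(np.asarray(uv,float))
    d=(np.linalg.inv(K)@np.c_[uv,np.ones(len(uv))].T).T@E[:3,:3]; c=-E[:3,:3].T@E[:3,3]
    return c+d*((z-c[2])/d[:,2])[:,None]
def proj(im,P):
    K,E=im["intrinsics"],im["extrinsics"]; q=(np.atleast_2d(P)@E[:3,:3].T+E[:3,3])@K.T
    return q[:,:2]/q[:,2:]
E
python3 - <<'E'
from h import *
d=pickle.load(open('im0.pkl','rb')); t=d['top']['pixels'][:,:,::-1]; s=d['side']['pixels'][:,:,::-1]
a=cv2.resize(t[130:290,180:440],(800,492),interpolation=cv2.INTER_CUBIC)
a1=cv2.resize(t[130:220,310:430],(480,360),interpolation=cv2.INTER_CUBIC)
b=cv2.resize(s[140:220,240:310],(315,360),interpolation=cv2.INTER_CUBIC)
c=cv2.resize(t[180:260,170:450],(795,227),interpolation=cv2.INTER_CUBIC)
cv2.imwrite('pics/crop1.png',np.vstack([np.hstack([a1,b]),c]))
g=cv2.cvtColor(t,cv2.COLOR_BGR2GRAY)
for (u,v) in ((220,226),(396,211)):
    m=np.zeros_like(g); m[v-22:v+22,u-32:u+32]=(g[v-22:v+22,u-32:u+32]<85)
    m=cv2.morphologyEx(m,cv2.MORPH_CLOSE,np.ones((9,9)))
    n,l,st,ce=cv2.connectedComponentsWithStats(m); i=1+np.argmax(st[1:,4])
    r=cv2.boxPoints(cv2.minAreaRect(np.argwhere(l==i)[:,::-1].astype(np.float32)))
    P=back(d['top'],r,8.5); print(r.round(1).tolist(),P.round(0).tolist(),P.mean(0),[np.linalg.norm(P[k]-P[k-1]).round(1) for k in range(2)])
for p in ((229,177),(249,259),(393,152),(327,260),(353,262),(345,172)): print(p,back(d['top'],p,10).round(0))
E
```

```text
[[196.1999969482422, 231.6999969482422], [199.60000610351562, 212.0], [242.89999389648438, 219.60000610351562], [239.5, 239.39999389648438]] [[439.0, 211.0, 8.0], [498.0, 202.0, 8.0], [478.0, 72.0, 8.0], [419.0, 81.0, 8.0]] [458.3353506  141.46632244   8.5       ] [np.float64(130.9), np.float64(59.6)]
[[372.70001220703125, 203.3000030517578], [417.0, 199.10000610351562], [418.79998779296875, 218.8000030517578], [374.6000061035156, 223.0]] [[534.0, -314.0, 8.0], [549.0, -446.0, 8.0], [490.0, -452.0, 8.0], [475.0, -320.0, 8.0]] [ 511.75189683 -382.9886692     8.5       ] [np.float64(59.1), np.float64(132.9)]
(229, 177) [[604. 116.  10.]]
(249, 259) [[361.  52.  10.]]
(393, 152) [[ 688. -372.   10.]]
(327, 260) [[ 362. -180.   10.]]
(353, 262) [[ 358. -257.   10.]]
(345, 172) [[ 626. -230.   10.]]
```

View pics/crop1.png

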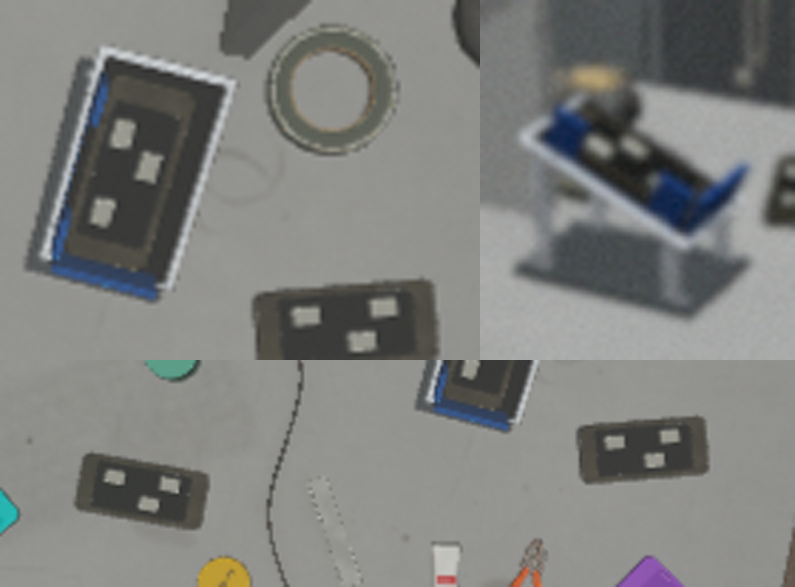

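The crop confirms it: the frames at (220,226) and (396,211) are dark like the one on the stand. The stand's low stop is toward the robot (bottom) and its fence on the left. I'll move over the right side to see the right frame and the stand from near.

step_arm(targets=[[[0.53, 0.45, 0, 0, 0, 1, 1], [0.53, 0.45, 0, 0, 0, 1, 1], [0.53, 0.45, 0, 0, 0, 1, 1], [0.53, 0.45, 0, 0, 0, 1, 1], [0.53, 0.45, 0, 0, 0, 1, 1]]])

```text
t: 0.72
ee_pos: [378.8, -461.3, 404.3]
orientation: [-2.92, -1.158, 0.0]
ft_force: [0.7, 0.1, -0.2]
width: 87.8
grasp_force: 0.0
```

step_arm(targets=[[[0.53, 0.45, 0, 0, 0, 1, 1], [0.53, 0.45, 0, 0, 0, 1, 1], [0.53, 0.45, 0, 0, 0, 1, 1], [0.53, 0.45, 0, 0, 0, 1, 1], [0.53, 0.45, 0, 0, 0, 1, 1]]])

```text
t: 1.35
ee_pos: [511.3, -348.8, 404.3]
orientation: [-2.674, -1.647, 0.001]
ft_force: [-0.2, -0.3, -0.3]
width: 87.8
grasp_force: 0.0
```

step_arm(targets=[[[0, 0.4, 0, 0, 0, 1, 1], [0, 0.4, 0, 0, 0, 1, 1], [0, 0.2, 0, 0, 0, 1, 1], [0, 0, 0, 0, 0, 1, 1], [0, 0, 0, 0, 0, 1, 1]]])

```text
t: 1.98
ee_pos: [510.5, -299.4, 404.3]
orientation: [-2.347, -2.087, 0.0]
ft_force: [0.2, -0.3, -0.5]
width: 87.8
grasp_force: 0.0
```

step_arm(targets=[[[0, 0, 0, 0, 0, 1, 1], [0, 0, 0, 0, 0, 1, 1], [0, 0, 0, 0, 0, 1, 1], [0, 0, 0, 0, 0, 0.25, 1], [0, 0, 0, 0, 0, 0, 1]]])

```text
t: 2.6
ee_pos: [510.5, -299.7, 404.5]
orientation: [-2.1, -2.336, 0.0]
ft_force: [-0.7, 0.4, 0.5]
width: 87.9
grasp_force: 0.0
```

```bash
python3 - <<'E'
from workcell import readout, get_image, ctrl
from h import *
im=get_image("wrist"); o=readout.get_obs(); im['obs']=o; pickle.dump(im,open('w1.pkl','wb'))
cv2.imwrite('pics/w1.png',im["pixels"][:,:,::-1]); print(o['ee_pos'],R.from_rotvec(o['orientation']).as_matrix().round(3),o['qpos'])
E=im['extrinsics']; print(-E[:3,:3].T@E[:3,3],E[:3,:3].round(3),im['intrinsics'])
E
```

```text
[ 510.56202732 -299.68470497  404.54116269] [[-0.106  0.994 -0.   ]
 [ 0.994  0.106  0.   ]
 [ 0.    -0.    -1.   ]] [-5.50882893e-01  3.75272873e-01  1.70493333e+00 -1.54493262e-05
  1.06164422e+00 -6.56982767e-01]
[ 503.27950746 -234.18487954  385.056282  ] [[ 0.994  0.105  0.   ]
 [ 0.102 -0.966  0.239]
 [ 0.025 -0.238 -0.971]] [[332.22073499   0.         280.93965084]
 [  0.         332.22073499 209.87237897]
 [  0.           0.           1.        ]]
```

View pics/w1.png

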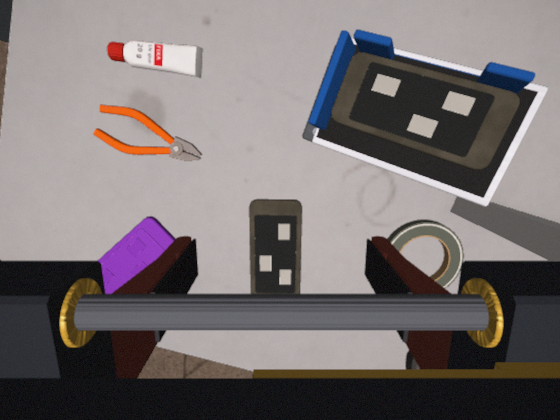

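The wrist view shows the right frame at (275,247), its +y end at row 199. The stand with the base frame is at (430,110): low stop on the left at (330,85), fence posts at (375,43) and (505,77). I'll enlarge it to pick the corners.

```bash
python3 - <<'E'
from h import *
im=pickle.load(open('w1.pkl','rb')); a=im['pixels'][:,:,::-1]
c=cv2.convertScaleAbs(a[20:210,295:555],alpha=1.6,beta=20)
c=cv2.resize(c,None,fx=3,fy=3,interpolation=cv2.INTER_CUBIC)
for k in range(0,260,20): cv2.putText(c,str(295+k),(3*k,8),0,.35,(0,0,255)); cv2.line(c,(3*k,0),(3*k,569),(0,0,255) if k%100==5 else (90,90,160),1) if 0 else None
for k in range(0,190,20): cv2.putText(c,str(20+k),(0,3*k+8),0,.35,(0,0,255))
cv2.imwrite('pics/crop2.png',c)
g=cv2.cvtColor(a,cv2.COLOR_BGR2GRAY); 
for r in (215,230,245,260,275): print(r,g[r,240:312:1].tolist() if r==230 else [int(np.argmin(np.diff(g[r,240:262].astype(int))))+240.5, int(np.argmax(np.diff(g[r,290:312].astype(int))))+290.5])
print(g[190:210,275].tolist())
E
```

```text
215 [248.5, 301.5]
230 [183, 180, 181, 182, 181, 180, 180, 181, 181, 135, 76, 80, 81, 81, 66, 41, 39, 42, 42, 38, 43, 39, 37, 40, 42, 39, 43, 40, 40, 41, 40, 40, 41, 42, 40, 38, 40, 49, 148, 187, 183, 183, 181, 184, 184, 184, 182, 184, 183, 143, 73, 37, 41, 41, 39, 40, 61, 77, 84, 82, 82, 119, 164, 181, 181, 181, 182, 182, 183, 184, 182, 180]
245 [249.5, 300.5]
260 [249.5, 300.5]
275 [250.5, 300.5]
[181, 182, 181, 182, 183, 183, 183, 181, 183, 118, 59, 76, 78, 72, 75, 75, 75, 75, 73, 74]
```

View pics/crop2.png

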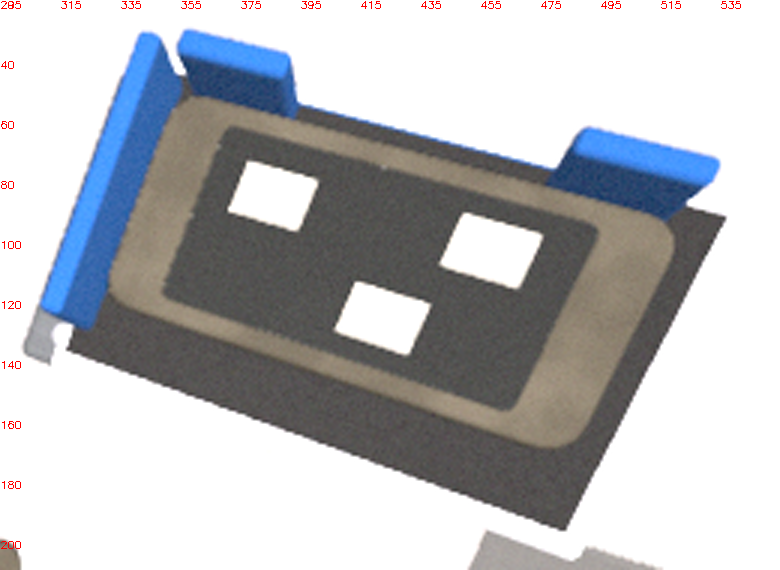

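```bash
cat >> h.py <<'E'
def stops(p):
    x,y,yaw=p[:3]; Rm=(R.from_euler('z',yaw)*R.from_euler('y',-np.radians(23))).as_matrix()
    return Rm,np.array([x,y,66.+(p[3] if len(p)>3 else 0)])
E
python3 - <<'E'
from h import *
from scipy.optimize import least_squares
im=pickle.load(open('w1.pkl','rb'))
f=lambda u,v:(295+(u-1)/3,20+(v-1)/3)
C=[((158,40),(0,4,36)),((92,327),(0,-72,0)),((65,315),(0,-72,36)),((192,68),(4,0,36)),((290,88),(34,0,36)),((295,117),(34,0,0)),
((562,152),(102,0,36)),((702,183),(132,0,36)),((668,217),(132,0,0)),((547,184),(102,0,0))]
uv=np.array([f(*c[0]) for c in C]); P=np.array([c[1] for c in C],float)
L=[((650,300),0,135),((610,390),0,135),((200,325),1,-62),((350,381),1,-62),((480,426),1,-62)]
def res(p):
    Rm,t=stops(p); r=(proj(im,P@Rm.T+t)-uv).ravel().tolist()
    K,E=im["intrinsics"],im["extrinsics"]; c=-E[:3,:3].T@E[:3,3]
    for q,ax,val in L:
        d=E[:3,:3].T@np.linalg.inv(K)@np.array([*f(*q),1]); cl,dl=Rm.T@(c-t),Rm.T@d
        s=cl+dl*(8.5-cl[2])/dl[2]; r.append(s[ax]-val)
    return np.array(r)
for p0 in ([570,-200,-.25],[570,-200,-.25,0]):
    s=least_squares(res,p0,loss='soft_l1'); print(s.x.round(3),np.degrees(s.x[2]),res(s.x).round(1).tolist())
s=least_squares(res,[570,-200,-.25],loss='soft_l1'); np.save('stand.npy',s.x); Rm,t=stops(s.x)
for n in (8.5,17): print(n, (Rm@[68,-31,n]+t).round(1))
print(Rm.round(3).tolist())
# frame right edges (top z 8.5), image columns/rows
l=[back(im,(249+.5,v),8.5)[0] for v in (230,)]
E1=back(im,[(248.8,215),(249.2,230),(249.9,260),(250.3,275)],8.5); E2=back(im,[(301.5,215),(301.2,230),(300.8,260),(300.5,275)],8.5)
print(E1.round(1).tolist(),E2.round(1).tolist(), back(im,(275,199),8.5))
E
```

```text
[ 5.61666e+02 -1.62445e+02 -2.25000e-01] -12.874753071135096 [2.1, -1.9, 0.8, 2.5, -0.7, 1.2, -6.4, -4.8, -1.8, -2.6, -0.6, 2.8, 3.2, -1.1, 4.5, 0.0, 0.2, 1.0, -0.8, 1.6, -0.1, 0.8, 1.7, -0.1, -0.7]
[ 5.63223e+02 -1.61963e+02 -2.24000e-01 -4.00200e+00] -12.827497227176966 [3.1, -0.9, 2.0, 2.1, 0.8, 0.9, -5.4, -3.9, -1.3, -1.8, -0.2, 3.3, 2.2, -0.7, 2.7, 0.2, -1.2, 1.0, -1.6, 1.7, 0.8, 1.7, 1.2, -0.7, -1.3]
8.5 [ 612.5 -205.9  100.4]
17 [ 609.3 -205.1  108.2]
[[0.897, 0.223, -0.381], [-0.205, 0.975, 0.087], [0.391, 0.0, 0.921]]
[[476.2, -336.7, 8.5], [478.2, -354.9, 8.5], [482.2, -392.8, 8.5], [484.3, -412.3, 8.5]] [[537.7, -330.2, 8.5], [539.5, -348.5, 8.5], [543.6, -386.3, 8.5], [545.5, -405.9, 8.5]] [[ 504.83834346 -314.38202266    8.5       ]]
```

step_arm(targets=[[[0.006, -0.33, -0.8, 0, 0, 0, 1], [0.006, -0.33, -0.8, 0, 0, 0, 1], [0.006, -0.33, -0.8, 0, 0, 0, 1], [0.006, -0.33, -0.8, 0, 0, 0, 1], [0.006, -0.33, -0.8, 0, 0, 0, 1]]])

```text
t: 3.28
ee_pos: [512.2, -382.8, 203.4]
orientation: [2.1, 2.336, 0.0]
ft_force: [0.1, -0.6, 0.8]
width: 87.8
grasp_force: 0.0
```

step_arm(targets=[[[0, 0, -0.2, 0, 0, 0, 1], [0, 0, -0.2, 0, 0, 0, 1], [0, 0, 0, 0, 0, 0, 1], [0, 0, 0, 0, 0, 0, 0], [0, 0, 0, 0, 0, 0, 0]]])

```text
t: 3.9
ee_pos: [512.5, -382.2, 185.8]
orientation: [2.098, 2.336, 0.0]
ft_force: [-0.5, -0.2, -0.9]
width: 71.2
grasp_force: 0.0
```

step_arm(targets=[[[0, 0, 0, 0, 0, 0, 0], [0, 0, 0, 0, 0, 0, 0], [0, 0, 0.1, 0, 0, 0, 0], [0, 0, 0.3, 0, 0, 0, 0], [0, 0, 0.4, 0, 0, 0, 0]]])

```text
t: 4.53
ee_pos: [512.0, -382.2, 225.5]
orientation: [-2.099, -2.337, 0.0]
ft_force: [0.1, 0.2, -0.9]
width: 61.5
grasp_force: 30.0
```

```bash
cat >> h.py <<'E'
def tcp(x,y,n,h=185):
    Rm,t=stops(np.load('stand.npy')); return Rm@[x,y,n]+t+h*Rm[:,2]
E
python3 - <<'E'
from h import *
Rm,t=stops(np.load('stand.npy'))
for a in ((80,-40,70),(76,-37,30),(73,-35,12),(68,-31,8.5)): print(a,tcp(*a).round(1))
yax=Rm[:,1]; Rt=np.c_[Rm[:,0],Rm[:,1],Rm[:,2]]
# target tool: y = +stops y, z=-n, x=y cross z
T=np.c_[np.cross(yax,-Rm[:,2]),yax,-Rm[:,2]]
C=R.from_rotvec([-2.099,-2.337,0]); z=R.from_euler('z',71,degrees=True)*C
print(np.degrees((R.from_matrix(T)*z.inv()).as_rotvec())/4, R.from_matrix(T).as_rotvec())
E
```

```text
(80, -40, 70) [ 527.4 -195.6  332. ]
(76, -37, 30) [ 539.7 -195.4  293.6]
(73, -35, 12) [ 544.3 -194.4  275.9]
(68, -31, 8.5) [ 542.1 -189.8  270.7]
[-1.27796055e+00 -5.61007362e+00 -3.49059223e-03] [ 0.30742744  2.72473041 -0.06254682]
```

step_arm(targets=[[[0, 0, 0.43, 0, 0, 0.986, 0], [0, 0, 0.43, 0, 0, 0.986, 0], [0, 0, 0.43, 0, 0, 0.986, 0], [0, 0, 0.43, 0, 0, 0.986, 0], [0, 0, 0.43, 0, 0, 0.986, 0]]])

```text
t: 5.15
ee_pos: [512.0, -382.2, 334.5]
orientation: [1.664, 2.663, -0.0]
ft_force: [-0.2, -1.5, -0.2]
width: 61.7
grasp_force: 30.0
```

step_arm(targets=[[[0.031, 0.373, 0, 0, 0, 0.986, 0], [0.031, 0.373, 0, 0, 0, 0.986, 0], [0.031, 0.373, 0, 0, 0, 0.986, 0], [0.031, 0.373, 0, 0, 0, 0.986, 0], [0.031, 0.373, 0, 0, 0, 0.986, 0]]])

```text
t: 5.78
ee_pos: [519.8, -288.3, 333.7]
orientation: [1.184, 2.908, -0.0]
ft_force: [-0.5, 0.7, -1.4]
width: 61.4
grasp_force: 30.0
```

step_arm(targets=[[[0.031, 0.373, 0, 0, 0, 0.986, 0], [0.031, 0.373, 0, 0, 0, 0.986, 0], [0.031, 0.373, 0, 0, 0, 0.986, 0], [0.031, 0.373, 0, 0, 0, 0.986, 0], [0.031, 0.373, 0, 0, 0, 0.986, 0]]])

```text
t: 6.4
ee_pos: [527.6, -195.0, 333.4]
orientation: [0.667, 3.068, -0.0]
ft_force: [-0.7, -0.3, -1.0]
width: 61.4
grasp_force: 30.0
```

step_arm(targets=[[[0, 0, 0, 0, 0, 0.986, 0], [0, 0, 0, 0, 0, 0.986, 0], [0, 0, 0, 0, 0, 0.986, 0], [0, 0, 0, -0.213, -0.935, 0, 0], [0, 0, 0, -0.213, -0.935, 0, 0]]])

```text
t: 7.02
ee_pos: [527.7, -195.4, 332.9]
orientation: [0.335, 2.987, -0.023]
ft_force: [-0.6, 0.4, -0.4]
width: 61.8
grasp_force: 30.0
```

step_arm(targets=[[[0, 0, 0, -0.213, -0.935, 0, 0], [0, 0, 0, -0.213, -0.935, 0, 0], [0, 0, 0, -0.213, -0.935, 0, 0], [0, 0, 0, -0.213, -0.935, 0, 0], [0, 0, 0, 0, 0, 0, 0]]])

```text
t: 7.65
ee_pos: [527.3, -195.4, 332.7]
orientation: [0.306, 2.725, -0.062]
ft_force: [-0.3, 0.6, -1.0]
width: 61.3
grasp_force: 30.0
```

```bash
python3 - <<'E'
from workcell import readout, get_image, ctrl
from h import *
im=get_image("wrist"); o=readout.get_obs(); im['obs']=o; pickle.dump(im,open('w2.pkl','wb'))
cv2.imwrite('pics/w2.png',im["pixels"][:,:,::-1]); print(o['ee_pos'],o['orientation'],o['ft_force'],o['qpos'])
E
```

```text
[ 527.42293776 -195.44180336  332.635673  ] [ 0.30661111  2.72563564 -0.06188789] [-0.03245811  0.22892098 -1.64103764] [-0.39078042  0.37942801  1.93491524  0.15436574  0.43625951 -1.8646079 ]
```

View pics/w2.png

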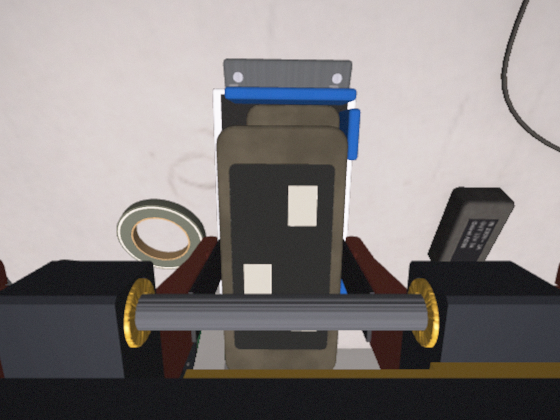

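The held frame sits square over the stand, about 9 mm off toward −y and up the slope, as planned. The low stop is at (290,95) and the fence at (352,135). Going down.

step_arm(targets=[[[0.083, 0, -0.26, 0, 0, 0, 0], [0.083, 0, -0.26, 0, 0, 0, 0], [0.083, 0, -0.26, 0, 0, 0, 0], [0.046, 0.01, -0.177, 0, 0, 0, 0], [0.046, 0.01, -0.177, 0, 0, 0, 0]]])

```text
t: 8.32
ee_pos: [544.8, -194.7, 274.5]
orientation: [0.307, 2.725, -0.062]
ft_force: [0.1, 0.1, -0.7]
width: 61.8
grasp_force: 30.0
```

step_arm(targets=[[[-0.018, 0.004, -0.008, 0, 0, 0, 0], [-0.018, 0.004, -0.008, 0, 0, 0, 0], [-0.018, 0.004, -0.008, 0, 0, 0, 0], [0, 0, 0, 0, 0, 0, 0], [0, 0, 0, 0, 0, 0, 0]]])

```text
t: 8.95
ee_pos: [541.9, -194.2, 274.5]
orientation: [0.307, 2.724, -0.062]
ft_force: [-0.2, 0.5, -1.1]
width: 61.7
grasp_force: 30.0
```

```bash
cat > st.py <<'E'
from workcell import readout
from h import *
o=readout.get_obs(); Rm,t=stops(np.load('stand.npy'))
p=Rm.T@(o['ee_pos']-185*Rm[:,2]-t); print('t',o['t'],'frame in stops',p.round(1),'F stops',(Rm.T@o['ft_force']).round(1),'M',(Rm.T@o['moment']).round(2),'w',round(o['width'],1))
E
python3 st.py
```

```text
t 8.95 frame in stops [ 70.3 -35.3  11.7] F stops [-0.7  0.5 -0.9] M [ 0.06  0.16 -0.04] w 61.7
```

step_arm(targets=[[[-0.018, 0.004, -0.008, 0, 0, 0, 0], [0, 0, 0, 0, 0, 0, 0], [-0.018, 0.004, -0.008, 0, 0, 0, 0], [0, 0, 0, 0, 0, 0, 0], [0, 0, 0, 0, 0, 0, 0]]])

```text
t: 9.57
ee_pos: [540.1, -193.7, 273.4]
orientation: [0.307, 2.725, -0.062]
ft_force: [0.2, 0.8, -0.8]
width: 61.3
grasp_force: 30.0
```

```bash
python3 st.py
```

```text
t 9.575 frame in stops [ 68.1 -35.3  11.4] F stops [-0.3  0.8 -0.7] M [ 0.07  0.11 -0.07] w 61.3
```

step_arm(targets=[[[0.004, 0.02, 0, 0, 0, 0, 0], [0.004, 0.02, 0, 0, 0, 0, 0], [-0.009, 0.002, -0.004, 0, 0, 0, 0], [-0.009, 0.002, -0.004, 0, 0, 0, 0], [0, 0, 0, 0, 0, 0, 0]]])

```text
t: 10.2
ee_pos: [539.6, -191.5, 273.0]
orientation: [0.307, 2.725, -0.062]
ft_force: [0.3, 0.3, -1.4]
width: 61.3
grasp_force: 30.0
```

step_arm(targets=[[[-0.009, 0.002, -0.004, 0, 0, 0, 0], [0, 0, 0, 0, 0, 0, 0], [-0.009, 0.002, -0.004, 0, 0, 0, 0], [0, 0, 0, 0, 0, 0, 0], [0, 0, 0, 0, 0, 0, 0]]])

```text
t: 10.82
ee_pos: [538.7, -191.3, 272.7]
orientation: [0.307, 2.724, -0.062]
ft_force: [0.9, -0.3, -1.5]
width: 61.5
grasp_force: 30.0
```

```bash
python3 st.py
```

```text
t 10.825 frame in stops [ 66.1 -33.3  11.5] F stops [ 0.3 -0.1 -1.7] M [ 0.09  0.09 -0.02] w 61.5
```

step_arm(targets=[[[-0.009, 0.002, -0.004, 0, 0, 0, 0], [-0.009, 0.002, -0.004, 0, 0, 0, 0], [0, 0, 0, 0, 0, 0, 0], [0.002, 0.01, 0, 0, 0, 0, 0], [0.002, 0.01, 0, 0, 0, 0, 0]]])

```text
t: 11.45
ee_pos: [538.3, -190.4, 272.5]
orientation: [0.308, 2.723, -0.063]
ft_force: [1.0, -4.5, 0.4]
width: 61.8
grasp_force: 30.0
```

```bash
python3 st.py
```

```text
t 11.45 frame in stops [ 65.4 -32.5  11.6] F stops [ 2.  -4.2 -0.4] M [-0.69 -0.19 -0.19] w 61.8
```

step_arm(targets=[[[-0.002, -0.01, 0, 0, 0, 0, 0], [0.008, -0.002, -0.018, 0, 0, 0, 0], [0.008, -0.002, -0.018, 0, 0, 0, 0], [0.004, -0.001, -0.009, 0, 0, 0, 0], [0, 0, 0, 0, 0, 0, 0]]])

```text
t: 12.08
ee_pos: [539.1, -190.9, 270.4]
orientation: [0.307, 2.724, -0.062]
ft_force: [1.8, 0.8, 5.0]
width: 61.9
grasp_force: 30.0
```

```bash
python3 st.py
```

```text
t 12.075 frame in stops [ 65.4 -32.8   9.3] F stops [3.4 1.2 4. ] M [ 0.08 -0.5  -0.17] w 61.9
```

step_arm(targets=[[[0.002, 0, -0.005, 0, 0, 0, 0], [-0.009, 0.002, -0.004, 0, 0, 0, 0], [0.002, 0.01, 0, 0, 0, 0, 0], [0.002, 0.01, 0, 0, 0, 0, 0], [0, 0, 0, 0, 0, 0, 0]]])

```text
t: 12.7
ee_pos: [539.0, -190.5, 270.3]
orientation: [0.307, 2.722, -0.064]
ft_force: [-0.4, -4.5, 6.8]
width: 61.3
grasp_force: 30.0
```

```bash
python3 st.py
```

```text
t 12.7 frame in stops [ 65.2 -32.4   9.2] F stops [ 3.2 -4.5  6. ] M [-0.87 -0.39 -0.08] w 61.3
```

step_arm(targets=[[[-0.009, 0.002, -0.004, 0, 0, 0, 0], [0, 0, 0, 0, 0, 0, 0], [-0.005, 0.001, -0.002, 0, 0, 0, 0], [0.001, 0.006, 0, 0, 0, 0, 0], [0, 0, 0, 0, 0, 0, 0]]])

```text
t: 13.32
ee_pos: [538.8, -190.4, 270.1]
orientation: [0.308, 2.721, -0.065]
ft_force: [0.6, -5.7, 5.1]
width: 61.4
grasp_force: 30.0
```

```bash
python3 st.py
```

```text
t 13.325 frame in stops [ 64.9 -32.3   9.2] F stops [ 3.7 -5.4  4. ] M [-1.   -0.72 -0.1 ] w 61.4
```

step_arm(targets=[[[-0.009, 0.002, -0.004, 0, 0, 0, 0], [0, 0, 0, 0, 0, 0, 0], [-0.009, 0.002, -0.004, 0, 0, 0, 0], [0, 0, 0, 0, 0, 0, 0], [0, 0, 0, 0, 0, 0, 0]]])

```text
t: 13.95
ee_pos: [538.5, -190.3, 270.0]
orientation: [0.307, 2.719, -0.065]
ft_force: [4.2, -5.3, 3.7]
width: 61.8
grasp_force: 30.0
```

```bash
python3 st.py
```

```text
t 13.95 frame in stops [ 64.6 -32.3   9.2] F stops [ 6.3 -4.2  1.3] M [-0.81 -1.06 -0.15] w 61.8
```

step_arm(targets=[[[0.003, 0.012, -0.006, 0, 0, 0, 0], [0, 0, 0, 0, 0, 0, 0], [-0.003, 0.001, -0.002, 0, 0, 0, 0], [0, 0, 0, 0, 0, 0, 0], [0, 0, 0, 0, 0, 0, 0]]])

```text
t: 14.58
ee_pos: [538.4, -190.1, 269.9]
orientation: [0.308, 2.719, -0.066]
ft_force: [1.8, -8.0, 7.6]
width: 61.3
grasp_force: 30.0
```

```bash
python3 st.py
```

```text
t 14.575 frame in stops [ 64.5 -32.1   9.2] F stops [ 6.2 -7.4  5.6] M [-1.45 -0.94 -0.23] w 61.3
```

step_arm(targets=[[[0, 0, 0, 0, 0, 0, 0.9], [0, 0, 0, 0, 0, 0, 0.9], [0, 0, 0, 0, 0, 0, 0.9], [-0.038, 0.009, 0.092, 0, 0, 0, 0.9], [-0.15, 0.035, 0.37, 0, 0, 0, 0.9]]])

```text
t: 15.2
ee_pos: [527.4, -185.9, 291.0]
orientation: [0.307, 2.727, -0.061]
ft_force: [0.4, -0.3, 0.2]
width: 79.1
grasp_force: 0.0
```

step_arm(targets=[[[-0.23, 0.052, 0.55, 0, 0, 0, 1], [-0.23, 0.052, 0.55, 0, 0, 0, 1], [-0.15, 0.035, 0.37, 0, 0, 0, 1], [0, 0, 0, 0, 0, 0, 1], [0, 0, 0, 0, 0, 0, 1]]])

```text
t: 15.82
ee_pos: [497.3, -179.2, 364.6]
orientation: [0.307, 2.725, -0.062]
ft_force: [0.2, -0.3, -1.3]
width: 87.9
grasp_force: 0.0
```

```bash
python3 - <<'E'
from workcell import readout, get_image, ctrl
from h import *
im=get_image("wrist"); o=readout.get_obs(); im['obs']=o; pickle.dump(im,open('w3.pkl','wb'))
a=im["pixels"][:,:,::-1]; g=a
c=cv2.convertScaleAbs(a[60:350,170:420],alpha=1.5,beta=20); c=cv2.resize(c,None,fx=2,fy=2,interpolation=cv2.INTER_CUBIC)
cv2.imwrite('pics/w3.png',c); print(o['ee_pos'],o['orientation'],o['ft_force'])
E
python3 st.py
```

```text
[ 497.28754884 -179.23333027  364.25630835] [ 0.30742525  2.72564943 -0.06177547] [-0.55581978  0.57484452 -0.08383765]
t 15.875 frame in stops [ 62.2 -30.7 112.6] F stops [-0.6  0.4  0.2] M [ 0.09  0.02 -0.1 ] w 87.9
```

View pics/w3.png

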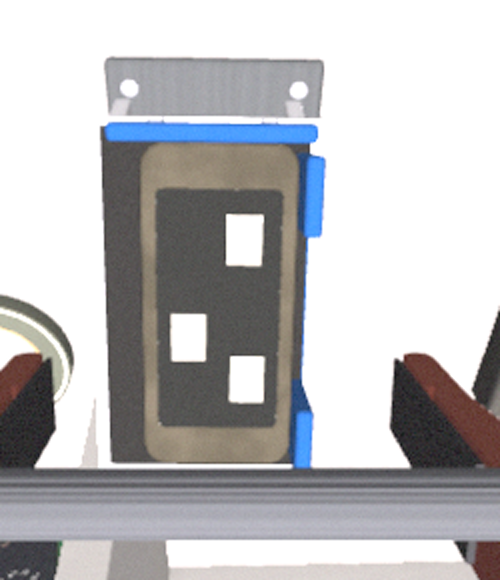

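The first frame is flush at the low stop (crop row 140) and the fence (crop column 298), covering the base frame squarely. Now the left frame.

step_arm(targets=[[[0, 0, 0.14, 0.213, 0.935, 0, 1], [0, 0, 0.14, 0.213, 0.935, 0, 1], [0, 0, 0.14, 0.213, 0.935, 0, 1], [0, 0, 0.14, 0.213, 0.935, 0, 1], [0, 0, 0.14, 0.213, 0.935, 0, 1]]])

```text
t: 16.5
ee_pos: [497.5, -179.3, 399.1]
orientation: [0.345, 3.06, -0.01]
ft_force: [-0.6, 0.1, -0.9]
width: 87.8
grasp_force: 0.0
```

step_arm(targets=[[[0, 0, 0, 0.213, 0.935, 0, 1], [-0.045, 0.665, 0, 0, 0, -0.975, 1], [-0.045, 0.665, 0, 0, 0, -0.975, 1], [-0.045, 0.665, 0, 0, 0, -0.975, 1], [-0.045, 0.665, 0, 0, 0, -0.975, 1]]])

```text
t: 17.12
ee_pos: [488.3, -45.3, 398.9]
orientation: [-0.776, -3.042, 0.0]
ft_force: [-0.5, 0.4, 0.4]
width: 87.9
grasp_force: 0.0
```

step_arm(targets=[[[-0.045, 0.665, 0, 0, 0, -0.975, 1], [-0.045, 0.665, 0, 0, 0, -0.975, 1], [-0.045, 0.665, 0, 0, 0, -0.975, 1], [-0.045, 0.665, 0, 0, 0, -0.975, 1], [-0.045, 0.665, 0, 0, 0, -0.975, 1]]])

```text
t: 17.75
ee_pos: [477.0, 121.1, 399.0]
orientation: [-1.28, -2.868, 0.002]
ft_force: [-0.1, 0.8, 0.0]
width: 88.1
grasp_force: 0.0
```

step_arm(targets=[[[-0.045, 0.665, 0, 0, 0, -0.975, 1], [-0.045, 0.665, 0, 0, 0, -0.975, 1], [-0.045, 0.665, 0, 0, 0, -0.975, 1], [0, 0, 0, 0, 0, -0.975, 1], [0, 0, 0, 0, 0, -0.975, 1]]])

```text
t: 18.38
ee_pos: [470.3, 220.4, 398.7]
orientation: [-1.745, -2.611, 0.003]
ft_force: [0.1, -0.3, 0.3]
width: 88.2
grasp_force: 0.0
```

step_arm(targets=[[[0, 0, 0, 0, 0, -0.975, 1], [0, 0, 0, 0, 0, -0.975, 1], [0, 0, 0, 0, 0, -0.975, 1], [0, 0, 0, 0, 0, -0.975, 1], [0, 0, 0, 0, 0, -0.975, 1]]])

```text
t: 19.0
ee_pos: [470.4, 219.8, 398.8]
orientation: [-2.164, -2.276, 0.003]
ft_force: [0.8, -0.6, -0.0]
width: 87.9
grasp_force: 0.0
```

step_arm(targets=[[[0, 0, 0, 0, 0, -0.975, 1], [0, 0, 0, 0, 0, -0.975, 1], [0, 0, 0, 0, 0, -0.975, 1], [0, 0, 0, 0, 0, 0, 1], [0, 0, 0, 0, 0, 0, 1]]])

```text
t: 19.62
ee_pos: [470.4, 219.7, 399.4]
orientation: [-2.381, -2.049, 0.002]
ft_force: [-0.3, -0.5, -0.2]
width: 87.6
grasp_force: 0.0
```

```bash
python3 - <<'E'
from workcell import readout, get_image, ctrl
from h import *
im=get_image("wrist"); o=readout.get_obs(); im['obs']=o; pickle.dump(im,open('w4.pkl','wb'))
a=im["pixels"][:,:,::-1]; cv2.imwrite('pics/w4.png',a); print(o['ee_pos'],R.from_rotvec(o['orientation']).as_matrix().round(4).tolist())
g=cv2.cvtColor(a,cv2.COLOR_BGR2GRAY).astype(int)
c=proj(im,[[458.3,141.5,8.5],[468.5,209,8.5]]).round(1); print(c)
u0=int(c[1][0])
for r in (215,230,245,260,275):
    s=g[r,u0-45:u0+45]; k=np.flatnonzero(s<110)
    if len(k): print(r,k[0]+u0-45,k[-1]+u0-45,back(im,[(k[0]+u0-45,r),(k[-1]+u0-44,r)],8.5).round(1).tolist())
k=np.flatnonzero(g[150:290,u0]<110)[:1]+150; print(k, back(im,(u0,k[0]),8.5))
E
```

```text
[470.37569333 219.73651819 399.59543877] [[0.1496, 0.9887, -0.0008], [0.9887, -0.1496, -0.0003], [-0.0004, -0.0007, -1.0]]
[[281.5 253.1]
 [281.4 196.9]]
215 255 308 [[435.1, 192.5, 8.5], [496.8, 183.1, 8.5]]
230 256 307 [[433.2, 174.4, 8.5], [493.3, 165.3, 8.5]]
245 256 307 [[430.1, 156.1, 8.5], [490.9, 146.9, 8.5]]
260 256 306 [[426.9, 137.4, 8.5], [487.2, 128.3, 8.5]]
275 256 306 [[423.6, 118.3, 8.5], [484.6, 109.0, 8.5]]
[195] [[468.35931229 211.26887918   8.5       ]]
```

View pics/w4.png

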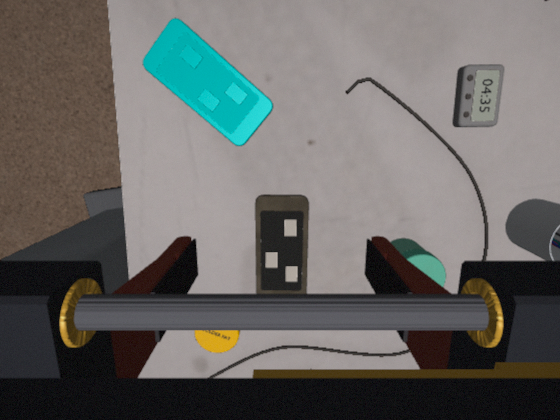

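The left frame is at (281,245) in the wrist view, its +y end at row 195, with turquoise (207,80) well clear of it. Centre ≈ (459,144).

step_arm(targets=[[[-0.046, -0.303, -0.78, 0, 0, -0.1, 1], [-0.046, -0.303, -0.78, 0, 0, 0, 1], [-0.046, -0.303, -0.78, 0, 0, 0, 1], [-0.046, -0.303, -0.78, 0, 0, 0, 1], [-0.046, -0.303, -0.78, 0, 0, 0, 1]]])

```text
t: 20.3
ee_pos: [458.9, 143.5, 204.0]
orientation: [2.389, 2.04, 0.001]
ft_force: [-0.6, -0.2, 0.3]
width: 87.6
grasp_force: 0.0
```

step_arm(targets=[[[0, 0, -0.19, 0, 0, 0, 1], [0, 0, -0.19, 0, 0, 0, 1], [0, 0, 0, 0, 0, 0, 1], [0, 0, 0, 0, 0, 0, 0], [0, 0, 0, 0, 0, 0, 0]]])

```text
t: 20.92
ee_pos: [459.2, 144.3, 186.9]
orientation: [2.389, 2.039, 0.002]
ft_force: [-0.9, 0.8, -0.4]
width: 71.4
grasp_force: 0.0
```

step_arm(targets=[[[0, 0, 0, 0, 0, 0, 0], [0, 0, 0, 0, 0, 0, 0], [0, 0, 0, 0, 0, 0, 0], [0, 0, 0.1, 0, 0, 0, 0], [0, 0, 0.3, 0, 0, 0, 0]]])

```text
t: 21.55
ee_pos: [458.5, 143.8, 206.1]
orientation: [-2.39, -2.038, 0.003]
ft_force: [-0.8, 0.2, -1.0]
width: 61.3
grasp_force: 30.0
```

```bash
python3 - <<'E'
from h import *
for a in ((78,-40,80),(73,-37,40),(69,-35,21.5)): print(a,tcp(*a).round(1))
E
```

```text
(78, -40, 80) [ 521.8 -194.4  340.4]
(73, -37, 40) [ 533.2 -193.9  301.6]
(69, -35, 21.5) [ 537.1 -192.7  283. ]
```

step_arm(targets=[[[0, 0, 0.7, 0, 0, 0.98, 0], [0, 0, 0.7, 0, 0, 0.98, 0], [0, 0, 0.7, 0, 0, 0.98, 0], [0, 0, 0.7, 0, 0, 0.98, 0], [0.097, -0.52, 0, 0, 0, 0.98, 0]]])

```text
t: 22.18
ee_pos: [464.3, 118.6, 349.7]
orientation: [2.001, 2.417, 0.008]
ft_force: [0.1, -0.5, -0.5]
width: 61.5
grasp_force: 30.0
```

step_arm(targets=[[[0.097, -0.52, 0, 0, 0, 0.98, 0], [0.097, -0.52, 0, 0, 0, 0.98, 0], [0.097, -0.52, 0, 0, 0, 0.98, 0], [0.097, -0.52, 0, 0, 0, 0.98, 0], [0.097, -0.52, 0, 0, 0, 0.98, 0]]])

```text
t: 22.8
ee_pos: [487.7, -13.0, 346.9]
orientation: [1.565, 2.724, 0.0]
ft_force: [0.9, 0.2, -0.7]
width: 61.4
grasp_force: 30.0
```

step_arm(targets=[[[0.097, -0.52, 0, 0, 0, 0.98, 0], [0.097, -0.52, 0, 0, 0, 0.98, 0], [0.097, -0.52, 0, 0, 0, 0.98, 0], [0.097, -0.52, 0, 0, 0, 0.98, 0], [0.097, -0.52, 0, 0, 0, 0.98, 0]]])

```text
t: 23.42
ee_pos: [511.9, -142.9, 346.9]
orientation: [1.078, 2.95, 0.0]
ft_force: [0.2, 0.1, -0.8]
width: 61.6
grasp_force: 30.0
```

step_arm(targets=[[[0.097, -0.52, 0, 0, 0, 0.98, 0], [0.097, -0.52, 0, 0, 0, 0.98, 0], [0, 0, 0, 0, 0, 0.98, 0], [0, 0, 0, 0, 0, 0.98, 0], [0, 0, 0, 0, 0, 0.98, 0]]])

```text
t: 24.05
ee_pos: [521.5, -194.1, 346.9]
orientation: [0.561, 3.091, -0.0]
ft_force: [-0.3, 0.4, -0.9]
width: 60.8
grasp_force: 30.0
```

step_arm(targets=[[[0, 0, 0, 0, 0, 0.98, 0], [0, 0, 0, 0, 0, 0.98, 0], [0, 0, 0, -0.213, -0.935, 0, 0], [0, 0, 0, -0.213, -0.935, 0, 0], [0, 0, 0, -0.213, -0.935, 0, 0]]])

```text
t: 24.68
ee_pos: [521.5, -194.0, 346.9]
orientation: [0.329, 2.921, -0.034]
ft_force: [0.3, 0.2, -1.3]
width: 61.3
grasp_force: 30.0
```

step_arm(targets=[[[0, 0, 0, -0.213, -0.935, 0, 0], [0, 0, 0, -0.213, -0.935, 0, 0], [0, 0, 0, -0.213, -0.935, 0, 0], [0, 0, 0, 0, 0, 0, 0], [0, 0, 0, 0, 0, 0, 0]]])

```text
t: 25.3
ee_pos: [521.8, -194.0, 346.5]
orientation: [0.306, 2.726, -0.062]
ft_force: [-0.3, -1.0, -1.5]
width: 61.1
grasp_force: 30.0
```

```bash
python3 - <<'E'
from workcell import get_image
import cv2
cv2.imwrite('pics/w5.png',get_image("wrist")["pixels"][:,:,::-1])
E
python3 st.py
```

```text
t 25.35 frame in stops [ 80.4 -39.7  85.6] F stops [ 0.5  0.1 -1.5] M [ 0.1   0.11 -0.04] w 61.3
```

View pics/w5.png

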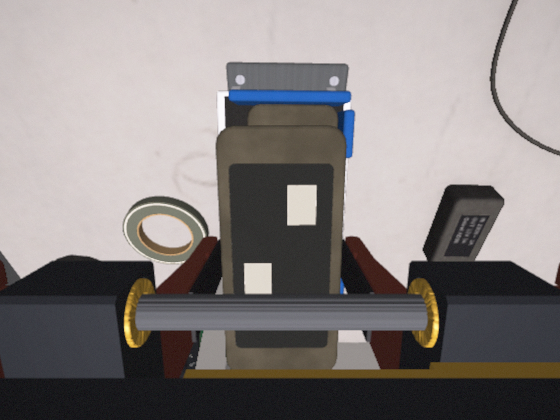

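The second frame sits square over the pile; low stop at row 97, fence at (349,130). Lowering it now.

step_arm(targets=[[[0.076, 0, -0.3, 0, 0, 0, 0], [0.076, 0, -0.3, 0, 0, 0, 0], [0.076, 0, -0.3, 0, 0, 0, 0], [0.039, 0.012, -0.186, 0, 0, 0, 0], [0.039, 0.012, -0.186, 0, 0, 0, 0]]])

```text
t: 25.98
ee_pos: [537.3, -192.8, 281.5]
orientation: [0.306, 2.725, -0.062]
ft_force: [-0.1, -1.1, -1.6]
width: 61.4
grasp_force: 30.0
```

step_arm(targets=[[[-0.022, 0.005, -0.01, 0, 0, 0, 0], [-0.022, 0.005, -0.01, 0, 0, 0, 0], [0.004, 0.02, 0, 0, 0, 0, 0], [0, 0, 0, 0, 0, 0, 0], [0, 0, 0, 0, 0, 0, 0]]])

```text
t: 26.6
ee_pos: [535.3, -191.4, 281.8]
orientation: [0.306, 2.724, -0.063]
ft_force: [-0.3, -0.6, -0.6]
width: 61.5
grasp_force: 30.0
```

```bash
python3 st.py
```

```text
t 26.6 frame in stops [ 66.5 -34.1  21.2] F stops [-0.4 -0.7 -0.5] M [ 0.07  0.14 -0.01] w 61.5
```

Approach the stops in small steps, checking the force.

step_arm(targets=[[[-0.009, 0.002, -0.004, 0, 0, 0, 0], [0.004, 0.02, 0, 0, 0, 0, 0], [-0.009, 0.002, -0.004, 0, 0, 0, 0], [0, 0, 0, 0, 0, 0, 0], [0, 0, 0, 0, 0, 0, 0]]])

```text
t: 27.22
ee_pos: [534.8, -190.3, 281.3]
orientation: [0.306, 2.723, -0.063]
ft_force: [2.6, -1.0, -0.3]
width: 61.4
grasp_force: 30.0
```

```bash
python3 st.py
```

```text
t 27.225 frame in stops [ 65.8 -33.1  21. ] F stops [ 2.4 -0.4 -1.4] M [ 0.07 -0.41 -0.17] w 61.4
```

step_arm(targets=[[[0.008, -0.002, -0.018, 0, 0, 0, 0], [0.008, -0.002, -0.018, 0, 0, 0, 0], [0.004, -0.001, -0.009, 0, 0, 0, 0], [0, 0, 0, 0, 0, 0, 0], [0, 0, 0, 0, 0, 0, 0]]])

```text
t: 27.85
ee_pos: [535.6, -190.5, 279.4]
orientation: [0.306, 2.724, -0.063]
ft_force: [-1.5, 0.3, 7.4]
width: 61.7
grasp_force: 30.0
```

```bash
python3 st.py
```

```text
t 27.85 frame in stops [ 65.7 -33.1  19. ] F stops [ 1.5 -0.   7.4] M [-0.14 -0.27 -0.11] w 61.7
```

step_arm(targets=[[[0.002, 0.01, 0, 0, 0, 0, 0], [0.002, 0.01, 0, 0, 0, 0, 0], [0.002, 0.01, 0, 0, 0, 0, 0], [-0.009, 0.002, -0.004, 0, 0, 0, 0], [0, 0, 0, 0, 0, 0, 0]]])

```text
t: 28.48
ee_pos: [535.5, -189.9, 279.3]
orientation: [0.307, 2.722, -0.065]
ft_force: [-2.8, -6.9, 5.4]
width: 61.5
grasp_force: 30.0
```

```bash
python3 st.py
```

```text
t 28.475 frame in stops [ 65.5 -32.6  18.9] F stops [ 1.  -7.4  5.4] M [-1.4  -0.28 -0.27] w 61.5
```

step_arm(targets=[[[-0.009, 0.002, -0.004, 0, 0, 0, 0], [0, 0, 0, 0, 0, 0, 0], [-0.009, 0.002, -0.004, 0, 0, 0, 0], [0, 0, 0, 0, 0, 0, 0], [0, 0, 0, 0, 0, 0, 0]]])

```text
t: 29.1
ee_pos: [535.2, -189.8, 279.2]
orientation: [0.307, 2.721, -0.065]
ft_force: [0.3, -7.8, 4.8]
width: 61.1
grasp_force: 30.0
```

```bash
python3 st.py
```

```text
t 29.1 frame in stops [ 65.1 -32.6  18.9] F stops [ 3.7 -7.6  3.6] M [-1.2  -0.68 -0.3 ] w 61.1
```

step_arm(targets=[[[-0.009, 0.002, -0.004, 0, 0, 0, 0], [0, 0, 0, 0, 0, 0, 0], [-0.009, 0.002, -0.004, 0, 0, 0, 0], [0, 0, 0, 0, 0, 0, 0], [0, 0, 0, 0, 0, 0, 0]]])

```text
t: 29.72
ee_pos: [534.9, -189.7, 279.1]
orientation: [0.307, 2.719, -0.066]
ft_force: [3.9, -7.9, 2.6]
width: 61.7
grasp_force: 30.0
```

```bash
python3 st.py
```

```text
t 29.725 frame in stops [ 64.8 -32.6  19. ] F stops [ 6.1 -6.9  0.2] M [-1.07 -1.03 -0.32] w 61.7
```

Firm on both stops (6 and 7 N). A light press down, then release and back off.

step_arm(targets=[[[0.001, 0, -0.006, 0, 0, 0, 0], [0, 0, 0, 0, 0, 0, 0], [0, 0, 0, 0, 0, 0, 0.9], [0, 0, 0, 0, 0, 0, 0.9], [0, 0, 0, 0, 0, 0, 0.9]]])

```text
t: 30.35
ee_pos: [533.2, -188.1, 277.0]
orientation: [0.306, 2.726, -0.062]
ft_force: [-0.6, 0.4, -0.8]
width: 79.1
grasp_force: 0.0
```

step_arm(targets=[[[-0.038, 0.009, 0.092, 0, 0, 0, 0.9], [-0.15, 0.035, 0.37, 0, 0, 0, 0.9], [-0.23, 0.052, 0.55, 0, 0, 0, 0.9], [-0.23, 0.052, 0.55, 0, 0, 0, 0.9], [0, 0, 0, 0, 0, 0, 0.9]]])

```text
t: 30.98
ee_pos: [501.1, -181.0, 357.6]
orientation: [0.306, 2.721, -0.064]
ft_force: [0.9, 0.7, -0.2]
width: 79.0
grasp_force: 0.0
```

```bash
python3 - <<'E'
from workcell import readout, get_image, ctrl
from h import *
im=get_image("wrist"); top=get_image("side"); pickle.dump((im,top),open('w6.pkl','wb'))
a=im["pixels"][:,:,::-1]
c=cv2.convertScaleAbs(a[60:310,190:400],alpha=1.5,beta=20); c=cv2.resize(c,None,fx=2.2,fy=2.2,interpolation=cv2.INTER_CUBIC)
b=top['pixels'][150:215,245:305,::-1]; b=cv2.resize(b,(330,357),interpolation=cv2.INTER_CUBIC); b=cv2.copyMakeBorder(b,0,c.shape[0]-357,0,0,0)
cv2.imwrite('pics/w6.png',np.hstack([c,b]))
E
python3 st.py
```

```text
t 31.075 frame in stops [ 62.6 -31.5 103. ] F stops [0.6 0.1 0. ] M [0.06 0.04 0.03] w 79.3
```

View pics/w6.png

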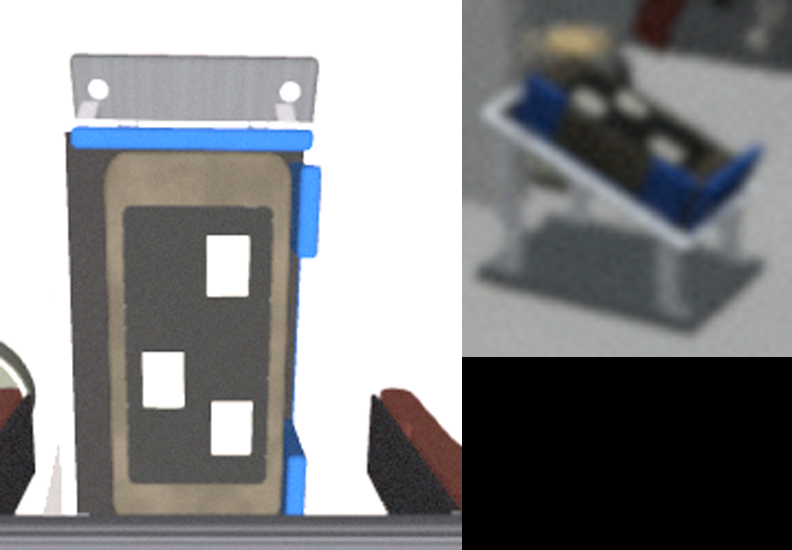

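The top frame is flush with the low stop (crop row 150) and the fence posts (crop columns 291 and 285). Its edges run parallel to the floor's edges, and the side view shows one solid pile. The contact height also rose by about one frame thickness. Handing in.

```bash
python3 -c "
from workcell import ctrl
print(ctrl.close_job())"
```

```text
the job is handed in; nothing more can be done
None
```

I stacked both loose frames on the base frame, right one first, pressing each to about 6–7 N on both stops; the final pictures show one square, flush pile, and I handed the job in at 31 s without checking the bystanders in a final picture.

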